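# Open the ratchet gate over the scrap chute

### The arm

A 7-joint arm with a two-finger parallel gripper is mounted at the origin on the work surface. World frame = base frame: x ahead of the robot, y to its left, z up, the work surface at z = 0. Lengths are in m, angles in rad, forces in N, time in s.
With the tool pointing down it reaches from about 0.4 to 0.85 m from the base axis. Payload 10.4 kg.
Tool frame: the origin (TCP) lies between the finger pads; the fingertips stand 19 mm ahead of it and the grasp point (between the pads) is the TCP; y points along the fingers, z is the direction in which the jaws open and shut, and the axes are right-handed (so a half turn about y gives the same grasp; the last joint's range is limited). The gripper opens to 85 mm and grips with 20 to 120 N. Pads are 22 mm wide; open, the fingers measure 114 mm over their backs; the gripper's body (76 mm by 85 mm) begins 54 mm behind the grasp point. The pads swing forward as they close: fully open they stand 13 mm farther back than shut.
Start: joints at [1.249, 0.332, -0.065, 1.46, 0.022, 1.35, -0.088], TCP at [0.184, -0.597, 0.25] pointing down, gripper open.
Joint ranges: [-2.6, 2.6], [-0.5, 2.12], [-1.47, 1.34], [0.16, 2.42], [-1.27, 4.41], [0.06, 2.06], [-2.6, 2.6]. Speed limits (rad/s): [2.22, 2.22, 2.79, 2.79, 3.14, 3.14, 3.14].

### API

Orientations are given as a rotation vector (axis times angle).
In Python, from station import ctrl gives the robot as it stands.
- The arm moves only by the tool play_rows, never from a script. Its argument "plan" is a list that holds one entry, the list of rows, each a list of 4 numbers: the shift along the tool's x, y, z in cm, then the turn about the tool's y in rad. A call has 1 to 20 rows; each row shifts and turns the commanded pose from where the row before left it, along the tool's axes as they then stand; what a row does not reach is not made up. A row lasts 1/10 s, in which the tool goes at most 50 mm and 8.59 degrees, less where a joint would pass 70% of its speed; a pose out of reach is approached as far as the arm can. A call is refused whole if a number of a shift passes 5 or a number of a turn 0.15, either way. A call with a gripper value outside its range is refused whole. "jaw" is the finger opening in cm, from 0 to 8.54, set as the call begins (left out, the last holds). The fingers move at their own pace and stop on an object; the grip force is fixed at half the most. Time passes only in rows, so rows that do not move let the fingers close. It gives the time, the measured TCP pose, the force and the opening at its end, in the units of the state.
- ctrl.observe(): the state, without advancing time (a new reading comes with each control period).
- ctrl.capture(name): name is "scene" or "top"; returns the picture (400x640x3 uint8, red, green, blue); there is no depth.
- ctrl.get_calibration(name): a dict with "K" (3x3 intrinsics, pixels), "R" (3x3) and "t" (3): a world point X has camera coordinates R X + t. Camera axes: x right, y down, z forward; pixel columns grow to the right and rows downward; lengths in m; the calibration is good to about 2 mm. A picture is of the moment at which its call begins. get_calibration takes no time and is no camera call.
- ctrl.hand_in(): hands the job in, once; it reports no verdict.
The state is a dict: "t": time; "joints": joint angles; "joint_vel": joint speeds; "joint_efforts": joint torques, N m; "ee_pos": TCP position; "eef_rot": TCP orientation; "wrist_force": force on the tool from outside, world axes, zero at the start; "torque": the same for the moment, N m; "opening": finger opening in m.
Only numpy, scipy, OpenCV 4.12 (cv2) and the standard library are available. Lean on these libraries where they do the work, as an engineer would, in place of code of your own. Each camera call takes 0.05 s, during which the arm holds its last target.

### The job

Clear the burnt fuse from the gate of the scrap chute: lift the red ratchet pawl clear and throw it right back, then turn the toothed wheel backward (counter-clockwise from above) by its black crank handle until the yellow shutter bears against the orange rubber buffer, squeezing the buffer a little but not forcing it, so that the fuse drops down the chute into the bin. Then lay the pawl back down on the teeth, and leave everything else where it is.

Things in the scene. Friction and masses are not known exactly. Their poses are not given: they have to be found in the camera images.
- gate: Steel base plate of the ratchet gate, bolted over the gap in the desk; place and yaw vary. Origin on the wheel's upright axis at desk top level; x, y level, z up. Plate 10 mm thick, x -210 to 160, y -150 to 215 mm. Toothed wheel: radius 96 mm, tooth crests at z 53 mm. Blue pawl bracket: 40 mm wide, up to z 78 mm, at x 85, y 85 mm.
- wheel_axis (a point): Point on the wheel's upright axis, 91 mm above the desk top, level with the middle of the crank handle; its axes are the gate's. The blue stop block that carries the orange buffer (up to 53 mm above the desk) stands 120 mm from this axis on the gate's -x side; where along its arc slot it is clamped differs every time and is not measured.
- wheel (a joint): Angle of the toothed wheel, rad: about 0 at the start (gate shut), grows backward, counter-clockwise from above. The seated pawl stops it within 0.1 rad. Steady drag of 0.2 N m (3 N at the handle); stays where it is left. The yellow shutter is clear of the throat from 0.75 rad on and meets the buffer somewhere from 0.95 to 1.47 rad.
- crank_handle (a point): Centre of the black upright crank handle on the wheel: a plain fixed round post 22 mm in diameter, 50 mm high (25 mm above and below this point, top 116 mm above the desk), on the end of the red crank arm, 75 mm from the wheel's axis. It moves on a level circle about wheel_axis. At wheel angle 0 it is at x -57, y 48 mm in the gate's frame.
- buffer (a joint): How far the shutter squeezes the orange rubber buffer, rad about the wheel's axis: 0 free. About 16 N m per rad: 2.8 N more at the handle for each mm of its travel, on top of the drag. Over 0.07 rad (5 mm and 17 N in all at the handle) is forcing it. Squeezed more than 0.0125 rad and let go, it pushes the wheel back until the drag holds it there.
- pawl (a joint): Angle of the red pawl, rad: 0 seated in a tooth gap, up to 0.12 resting on a tooth crest; grows as it is lifted, upright at 1.57, 1.9 thrown right back, where it rests by its own weight. 120 g; short of upright it falls back onto the teeth.
- pawl_bar (a point): Middle of the pawl's lifting bar: a level round steel bar, 12 mm in diameter, along the gate's x axis, on the +x side of the pawl arm; free to pinch for 20 mm either way of this point, then a black 18 mm button. Pawl seated, it is 66 mm above the desk, 56 mm above the plate. It moves on a circle of radius 60 mm about pawl_hinge: up, then over to the gate's +y side.
- pawl_hinge (a point): Point on the pawl's level hinge axis (along the gate's x axis), in the plane in which pawl_bar moves, 66 mm above the desk; its axes are the gate's. At pawl angle a the bar is at -60 cos(a) mm in the gate's y and +60 sin(a) mm in z from here.
- fuse_center (a point): Middle of the burnt fuse: white ceramic, 18 mm in diameter, 48 mm long, brass caps, scorched band. It lies on the yellow shutter inside the square steel throat (70 mm wide, walls up to 52 mm above the desk) at x 0, y 145 mm in the gate's frame. The bin hangs below the chute, its floor about 160 mm below the desk top.
- knob: Bystander: cracked black bakelite knob, 42 mm in diameter, 22 mm high, on the base plate; origin under its centre.
- bead: Bystander: green glass insulator bead, 26 mm in diameter, 16 mm high, on the base plate; origin under its centre.
- lug: Bystander: flat brass lug, 45 x 20 x 4 mm, on the base plate; origin under it.
- screwdriver: Bystander: screwdriver lying on the desk.
- mug: Bystander: blue mug, 76 mm wide, 85 mm high, on the desk; origin under its centre.
- screw_jar: Bystander: amber jar, 56 mm wide, 70 mm high, on the desk; origin under its centre.

How it is judged:
By the outcome, as a careful person would: the job done as asked, in the order asked, and still so for the second after the job is handed in, with the robot touching nothing.
It also fails if it takes over 72 s, if anything falls off the work surface, if the arm or the gripper's body presses on something with over 40 N, if the wrist force passes 120 N, or if a joint passes its speed limit or range.

## Working session

There is one attempt and no reset: what is moved stays moved. The work goes in short steps, Python scripts to look and compute and a tool call to move; the robot and the scene stay as the last step left them, time stands still between calls to the robot, and variables do not carry over. Pictures are saved under pics/ and viewed, and the job is handed in when it is done.

Besides the shell and the picture viewer there is one more tool, called by a JSON object that holds its "api" and its "payload". play_rows: Moves the arm, as the interface text tells. Its arguments: {"type":"object","properties":{"plan":{"type":"array"},"jaw":{"type":"number"}},"required":["plan"]}

```bash
mkdir -p pics; ls
python3 - <<'E'
from station import ctrl
import cv2
for n in("scene","top"):
    cv2.imwrite(f"pics/{n}0.png",ctrl.capture(n)[:,:,::-1]); c=ctrl.get_calibration(n); print(n,c)
s=ctrl.observe(); print(s)
E
```

```text
pics
scene {'K': array([[366.24717394,   0.        , 320.61848972],
       [  0.        , 366.24717394, 194.53706889],
       [  0.        ,   0.        ,   1.        ]]), 'R': array([[-0.02705932,  0.9996103 , -0.00685877],
       [ 0.55405085,  0.00928641, -0.83243103],
       [-0.83204294, -0.02632513, -0.55408622]]), 't': array([-0.01447795, -0.24585432,  1.73381813])}
top {'K': array([[400.7307057 ,   0.        , 322.35788275],
       [  0.        , 400.7307057 , 198.99352369],
       [  0.        ,   0.        ,   1.        ]]), 'R': array([[ 2.78536871e-02, -9.99607946e-01,  2.85067464e-03],
       [-9.94607015e-01, -2.79991312e-02, -9.98645846e-02],
       [ 9.99052487e-02, -5.37040996e-05, -9.94996954e-01]]), 't': array([-0.00662415,  0.59224385,  1.08609114])}
{'t': 0.1, 'joints': array([ 1.24941684,  0.33276922, -0.06470616,  1.46082114,  0.02159426,
        1.34990204, -0.08847794]), 'joint_vel': array([-9.87252912e-04, -3.20763423e-04, -2.64640236e-05, -2.96855523e-03,
        1.86134078e-06, -9.36923995e-06,  1.02539228e-04]), 'joint_efforts': array([ 1.40793927e-03, -6.26747847e+01,  4.93260717e-02, -3.92431569e+01,
        1.64114137e-02,  6.99815704e-03, -3.51139192e-05]), 'ee_pos': array([ 0.1838879 , -0.59702502,  0.24963741]), 'eef_rot': array([-0.31044959,  2.061995  , -2.05952886]), 'wrist_force': array([ 0.06580758, -0.19006993, -0.45039591]), 'torque': array([-0.01941177, -0.06036401,  0.04558046]), 'opening': 0.08518039076214047}
```

View pics/scene0.png

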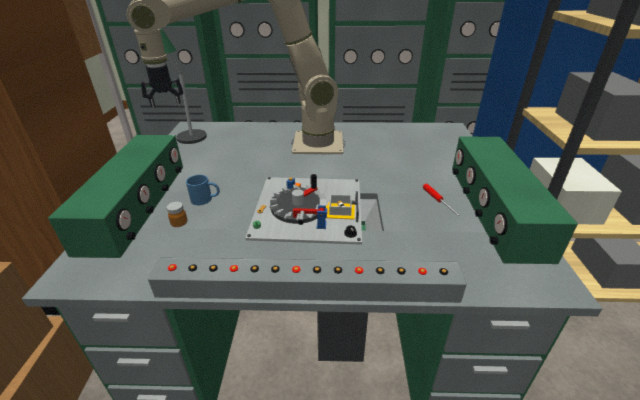

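View pics/top0.png

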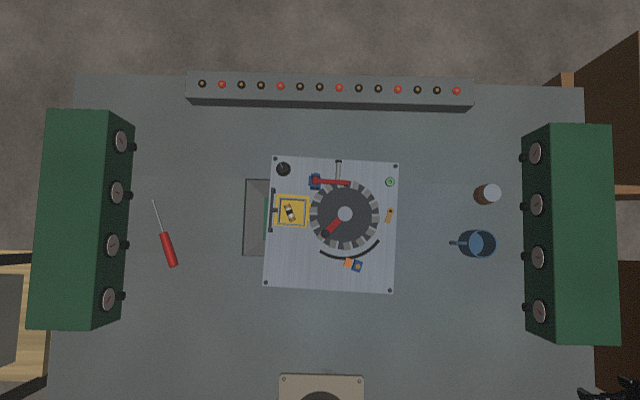

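Run:
```python
import cv2
a=cv2.imread("pics/top0.png")[145:305,230:410]; cv2.imwrite("pics/top0z.png",cv2.resize(a,None,fx=3.7,fy=3.7,interpolation=cv2.INTER_CUBIC))
a=cv2.imread("pics/scene0.png")[165:250,235:400]; cv2.imwrite("pics/scene0z.png",cv2.resize(a,None,fx=4.5,fy=4.5,interpolation=cv2.INTER_CUBIC))
```

```text
(no output)
```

View pics/top0z.png

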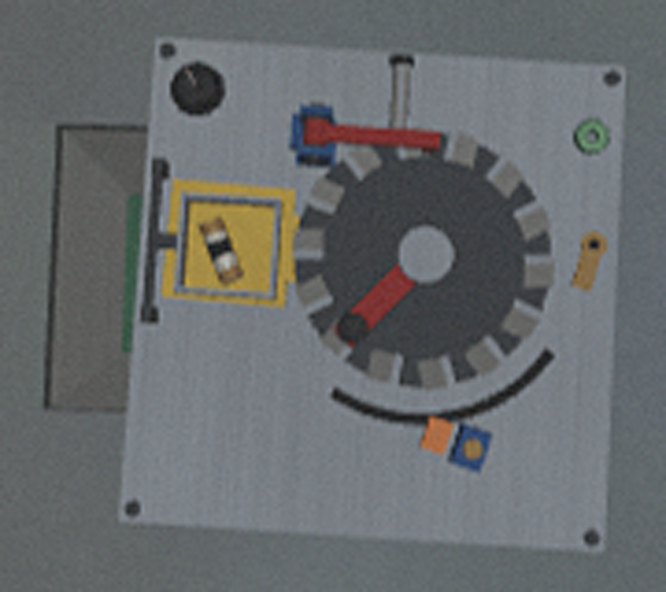

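View pics/scene0z.png

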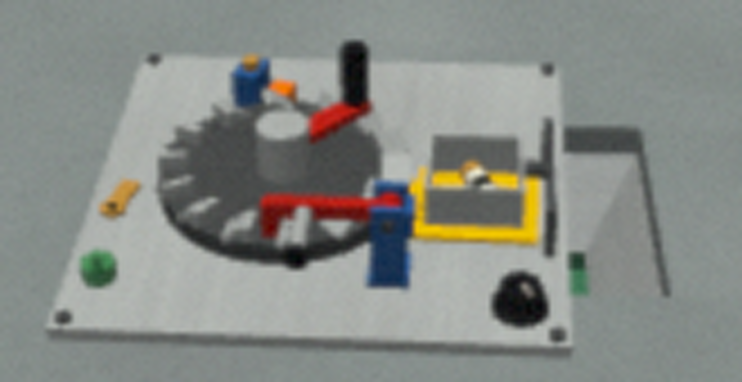

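```bash
cat > h.py <<'E'
import numpy as np, cv2
from station import ctrl
def ray(n,uv,z):
    c=ctrl.get_calibration(n); d=c["R"].T@np.linalg.inv(c["K"])@np.array([uv[0],uv[1],1.]); o=-c["R"].T@c["t"]
    return o+d*(z-o[2])/d[2]
def tri(uvA,uvB):
    P=[ctrl.get_calibration(n) for n in("top","scene")]; P=[c["K"]@np.c_[c["R"],c["t"]] for c in P]
    X=cv2.triangulatePoints(P[0],P[1],np.array(uvA,float).reshape(2,1),np.array(uvB,float).reshape(2,1)); return (X[:3]/X[3]).ravel()
def proj(n,X):
    c=ctrl.get_calibration(n); p=c["K"]@(c["R"]@np.array(X)+c["t"]); return p[:2]/p[2]
def fit(local,world):
    l=np.array(local,float)[:,:2]; w=np.array(world)[:,:2]; lc,wc=l.mean(0),w.mean(0); a=l-lc;b=w-wc
    th=np.arctan2((a[:,0]*b[:,1]-a[:,1]*b[:,0]).sum(),(a*b).sum()); R=np.array([[np.cos(th),-np.sin(th)],[np.sin(th),np.cos(th)]])
    t=wc-R@lc; return th,t,np.linalg.norm(l@R.T+t-w,axis=1)
E
python3 - <<'E'
from h import *
for n in("top","scene"):
    im=cv2.imread(f"pics/{n}0.png"); g=im.min(2)
    roi=(slice(145,305),slice(240,410)) if n=="top" else (slice(170,246),slice(240,372))
    m=np.zeros(g.shape,np.uint8); s=g[roi]; th,_=cv2.threshold(cv2.GaussianBlur(s,(0,0),.8),0,255,cv2.THRESH_BINARY+cv2.THRESH_OTSU)
    print(n,th); m[roi]=(cv2.GaussianBlur(s,(0,0),.8)>th)*255
    cs,_=cv2.findContours(m,cv2.RETR_EXTERNAL,cv2.CHAIN_APPROX_NONE); c=max(cs,key=cv2.contourArea); hull=cv2.convexHull(c)
    q=cv2.approxPolyDP(hull,8,True)[:,0].astype(float); print(cv2.contourArea(hull),q.tolist())
    # refine edges with line fits
    pts=c[:,0].astype(float); L=[]
    for i in range(len(q)):
        a,b=q[i],q[(i+1)%len(q)]; d=(b-a)/np.linalg.norm(b-a); nn=np.array([-d[1],d[0]])
        u=(pts-a)@d; v=(pts-a)@nn; k=(abs(v)<2.5)&(u>8)&(u<np.linalg.norm(b-a)-8)
        vx,vy,x,y=cv2.fitLine(pts[k].astype(np.float32),cv2.DIST_HUBER,0,.01,.01).ravel(); L.append(np.cross([x,y,1],[x+vx,y+vy,1])); 
    for i in range(len(q)):
        p=np.cross(L[i-1],L[i]); p=p[:2]/p[2]; print(p.round(2),ray(n,p,.01).round(4))
E
```

```text
top 87.0
26871.0 [[409.0, 145.0], [409.0, 304.0], [240.0, 304.0], [240.0, 145.0]]
[409. 145.] [ 0.7571 -0.2346  0.01  ]
[409. 304.] [ 0.3095 -0.2374  0.01  ]
[240. 304.] [0.2967 0.229  0.01  ]
[240. 145.] [0.7432 0.2506 0.01  ]
scene 110.0
9825.0 [[371.0, 170.0], [371.0, 245.0], [240.0, 245.0], [240.0, 170.0]]
[371. 170.] [0.2743 0.2276 0.01  ]
[371. 245.] [0.7326 0.1877 0.01  ]
[240. 245.] [ 0.7403 -0.2116  0.01  ]
[240. 170.] [ 0.2824 -0.3084  0.01  ]
```

Run:
```python
from h import *
W={}
for n in("top","scene"):
    im=cv2.imread(f"pics/{n}0.png"); g=cv2.GaussianBlur(im.min(2),(0,0),.8)
    roi=(slice(145,305),slice(240,410)) if n=="top" else (slice(170,246),slice(240,372))
    print(n,[int(g[p]) for p in ([(280,300),(280,250),(300,330),(150,330)] if n=="top" else [(190,265),(172,300),(243,300),(232,280),(200,245)])])
    for th in ((118,) if n=="top" else (140,)):
        pass
    bg,fg=(int(g[280,250]),int(g[280,300])) if n=="top" else (int(g[172,300]),int(g[232,280]))
    th=(bg+fg)/2
    m=np.zeros(g.shape,np.uint8); m[roi]=(g[roi]>th)*255
    m=cv2.morphologyEx(m,cv2.MORPH_OPEN,np.ones((3,3),np.uint8))
    cs,_=cv2.findContours(m,cv2.RETR_EXTERNAL,cv2.CHAIN_APPROX_NONE); c=max(cs,key=cv2.contourArea); hull=cv2.convexHull(c)
    q=cv2.approxPolyDP(hull,6,True)[:,0].astype(float); print(th,cv2.contourArea(hull),q.tolist())
    pts=c[:,0].astype(float); L=[]
    for i in range(len(q)):
        a,b=q[i],q[(i+1)%len(q)]; d=(b-a)/np.linalg.norm(b-a); nn=np.array([-d[1],d[0]])
        u=(pts-a)@d; v=(pts-a)@nn; k=(abs(v)<2.5)&(u>8)&(u<np.linalg.norm(b-a)-8)
        vx,vy,x,y=cv2.fitLine(pts[k].astype(np.float32),cv2.DIST_HUBER,0,.01,.01).ravel(); L.append(np.cross([x,y,1],[x+vx,y+vy,1]))
    w=[];
    for i in range(len(q)):
        p=np.cross(L[i-1],L[i]); p=p[:2]/p[2]; X=ray(n,p,.01); w.append(X); print(p.round(2),X.round(4))
    if len(w)==4:
        w=np.array(w); c=w.mean(0)
        loc=np.array([[.16 if x[0]>c[0] else -.21, .215 if x[1]>c[1] else -.15] for x in w]); th,t,r=fit(loc,w); print("yaw",th,"t",t,"res",r)
```

```text
top [122, 98, 102, 94]
110.0 14022.0 [[398.0, 169.0], [393.0, 287.0], [380.0, 293.0], [268.0, 285.0], [267.0, 233.0], [343.0, 160.0]]Traceback (most recent call last):
  File "<stdin>", line 19, in <module>
cv2.error: OpenCV(4.12.0) /io/opencv/modules/imgproc/src/linefit.cpp:50: error: (-215:Assertion failed) count > 0 in function 'fitLine2D_wods'
```

Run:
```python
from h import *
zt=lambda p:((np.array(p)+.5)/3.7-.5)+[230,145]
zs=lambda p:((np.array(p)+.5)/4.5-.5)+[235,165]
loc=[[.16,.215],[.16,-.15],[-.21,-.15],[-.21,.215]]
ct=[zt(p) for p in [(155,38),(626,65),(605,550),(120,520)]]
wt=[ray("top",p,.01) for p in ct]; print(fit(loc,wt))
cs=[zs(p) for p in [(572,347),(48,331),(140,57),(562,63)]]
ws=[ray("scene",p,.01) for p in cs]; print(fit(loc,ws))
print(np.array(wt).round(4),np.array(ws).round(4))
th,t,_=fit(loc+loc,wt+ws); print(th,t)
R=np.array([[np.cos(th),-np.sin(th)],[np.sin(th),np.cos(th)]])
G=lambda x,y,z:np.r_[R@[x,y]+t,z]
for n,o,f in(("top",[230,145],3.7),("scene",[235,165],4.5)):
    im=cv2.imread(f"pics/{n}0z.png")
    P=lambda X:tuple(int(v) for v in ((proj(n,X)-o+.5)*f-.5).round())
    col=(255,0,255)
    for X in [(0,0,.01),(-.057,.048,.116),(-.057,.048,.091),(0,.145,.052),(.085,.085,.078)]: cv2.circle(im,P(G(*X)),3,col,-1)
    for a in np.linspace(0,6.28,60): cv2.circle(im,P(G(.096*np.cos(a),.096*np.sin(a),.053)),1,col,-1)
    for x,y in loc: cv2.circle(im,P(G(x,y,.01)),3,(0,255,255),-1)
    for s in((-1,-1),(1,-1),(1,1),(-1,1)): cv2.circle(im,P(G(.035*s[0],.145+.035*s[1],.052)),3,(255,255,0),-1)
    cv2.imwrite(f"pics/{n}0o.png",im)
```

```text
(np.float64(-0.031903239490547367), array([ 0.55139515, -0.05072328]), array([0.00123775, 0.00044114, 0.00086927, 0.00117096]))
(np.float64(-0.02586012089335942), array([ 0.55107565, -0.04780277]), array([0.00290656, 0.00105363, 0.00207592, 0.00553036]))
[[ 0.7169  0.159   0.01  ]
 [ 0.7061 -0.2058  0.01  ]
 [ 0.3373 -0.1933  0.01  ]
 [ 0.3494  0.1704  0.01  ]] [[ 0.718   0.1605  0.01  ]
 [ 0.7082 -0.2018  0.01  ]
 [ 0.3385 -0.194   0.01  ]
 [ 0.3429  0.1766  0.01  ]]
-0.028868813125244246 [ 0.55123594 -0.04926286]
```

View pics/top0o.png

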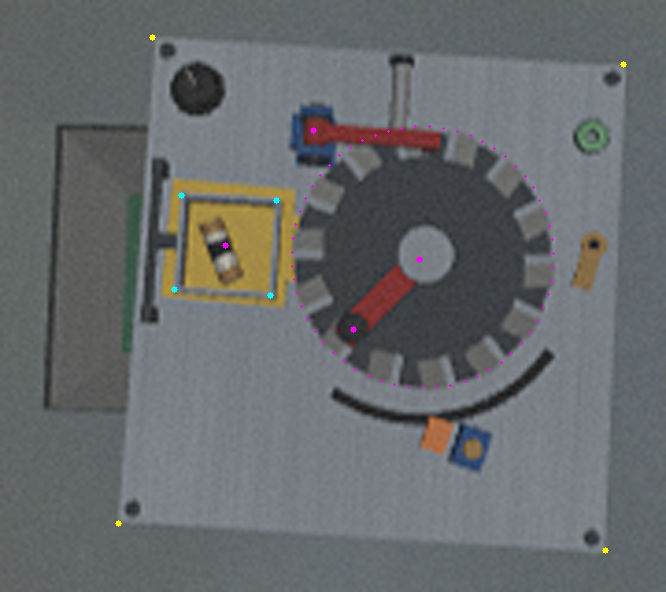

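View pics/scene0o.png

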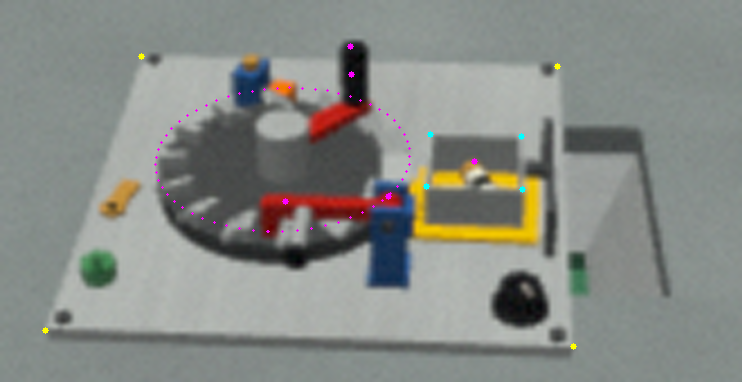

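```bash
cat >> h.py <<'E'
from scipy.spatial.transform import Rotation as Rot
zt=lambda p:((np.array(p)+.5)/3.7-.5)+[230,145]
zs=lambda p:((np.array(p)+.5)/4.5-.5)+[235,165]
YAW=-.031; T0=np.array([.5513,-.0500])
Rg=np.array([[np.cos(YAW),-np.sin(YAW)],[np.sin(YAW),np.cos(YAW)]])
def G(x,y,z): return np.r_[Rg@[x,y]+T0,z]
def toG(X): return np.r_[Rg.T@(np.array(X)[:2]-T0),X[2]]
def go(target,yaw=None):
    s=ctrl.observe(); R=Rot.from_rotvec(s["eef_rot"]).as_matrix()
    d=np.array(target)-s["ee_pos"]; print("tool cm",(R.T@d*100).round(2)); zz=R[:,2]
    print("tool z world yaw",np.arctan2(zz[1],zz[0]),"toolaxes\n",R.round(3))
E
python3 - <<'E'
from h import *
print("bar top-view", [toG(ray("top",zt(p),.066)) for p in[(402,60),(401,95),(400,128)]])
print("bar scene", toG(ray("scene",zs((297,228)),.066)), "button",toG(ray("scene",zs((295,258)),.066)))
print("button tri", toG(tri(zt((402,61)),zs((295,258)))))
print("handle tri", toG(tri(zt((354,327)),zs((354,46)))), "hub top",toG(tri(zt((428,254)),zs((285,124)))))
print("top handle",toG(ray("top",zt((354,327)),.116)),"scene",toG(ray("scene",zs((354,46)),.116)))
print("orange top",[toG(ray("top",zt(p),.053)) for p in[(430,417),(456,423),(447,455),(421,448)]])
go(G(.115,.018,.2))
print("hinge red end",toG(ray("top",zt((312,130)),.078)))
E
```

```text
bar top-view [array([0.14199663, 0.02398527, 0.066     ]), array([0.11595155, 0.02328867, 0.066     ]), array([0.09150599, 0.02267666, 0.066     ])]
bar scene [0.10879221 0.02345548 0.066     ] button [0.14263485 0.02560598 0.066     ]
button tri [0.14138137 0.02460309 0.06500225]
handle tri [-0.05623567  0.04990629  0.11638522] hub top [-0.00068352  0.00060522  0.08027212]
top handle [-0.05610451  0.04830784  0.116     ] scene [-0.05700599  0.05176179  0.116     ]
orange top [array([-0.11687389, -0.01115629,  0.053     ]), array([-0.12007432, -0.03022996,  0.053     ]), array([-0.14337946, -0.02489614,  0.053     ]), array([-0.13947877, -0.00582319,  0.053     ])]
tool cm [-62.68   5.01 -39.43]
tool z world yaw -1.271971799916267 toolaxes
 [[-0.956 -0.     0.294]
 [-0.294  0.001 -0.956]
 [ 0.    -1.    -0.001]]
hinge red end [0.08444452 0.08652394 0.078     ]
```

{"api": "play_rows", "payload": {"plan": [[[0,0,0,0.11],[0,0,0,0.11],[0,0,0,0.11],[-2.6,0,-3.2,0],[-2.6,0,-3.2,0],[-2.6,0,-3.2,0],[-2.6,0,-3.2,0],[-2.6,0,-3.2,0],[-2.6,0,-3.2,0],[-2.6,0,-3.2,0],[-2.6,0,-3.2,0],[-2.6,0,-3.2,0],[-2.6,0,-3.2,0],[-2.6,0,-3.2,0],[-2.6,0,-3.2,0],[-2.6,0,-3.2,0],[-2.6,0,-3.2,0],[-2.6,0,-3.2,0]]], "jaw": 4}}

```text
t: 1.9
ee_pos: [0.5895, -0.1284, 0.25]
eef_rot: [-0.034, -2.205, 2.205]
wrist_force: [0.1, -1.1, 0.3]
opening: 0.0399
```

Run:
```python
from h import *
go(G(.1165,.0245,.066)); s=ctrl.observe(); print(s["joints"].round(2),s["opening"],s["wrist_force"],s["t"])
```

```text
tool cm [ -7.59  18.4  -10.18]
tool z world yaw -1.6023107988811016 toolaxes
 [[-1.    -0.    -0.032]
 [ 0.032 -0.    -1.   ]
 [ 0.    -1.     0.   ]]
[ 0.48  0.32 -0.43  1.5   0.13  1.35 -1.56] 0.039901266785731755 [ 0.07388219 -1.0918073   0.3413716 ] 1.9
```

{"api": "play_rows", "payload": {"plan": [[[-2.5,0,-3.4,0],[-2.5,0,-3.4,0],[-2.6,0,-3.4,0],[0,4,0,0],[0,4,0,0],[0,3.5,0,0],[0,2.5,0,0],[0,0,0,0],[0,0,0,0],[0,0,0,0]]]}}

```text
t: 2.9
ee_pos: [0.669, -0.0301, 0.1124]
eef_rot: [-0.038, -2.207, 2.207]
wrist_force: [0.0, 0.6, 1.0]
opening: 0.0401
```

Run:
```python
from h import *
go(G(.1165,.0245,.066)); s=ctrl.observe(); print(s["wrist_force"])
for n,o in (("top",(230,145)),("scene",(235,165))):
    a=ctrl.capture(n)[:,:,::-1]; a=a[o[1]-30:o[1]+100,o[0]-10:o[0]+170]; cv2.imwrite(f"pics/{n}1.png",cv2.resize(a,None,fx=4,fy=4,interpolation=cv2.INTER_CUBIC))
```

```text
tool cm [ 0.06  4.64 -0.1 ]
tool z world yaw -1.602129276951184 toolaxes
 [[-1.     0.003 -0.031]
 [ 0.031 -0.    -1.   ]
 [-0.003 -1.    -0.   ]]
[0.01074871 0.64795126 0.9845383 ]
```

View pics/scene1.png

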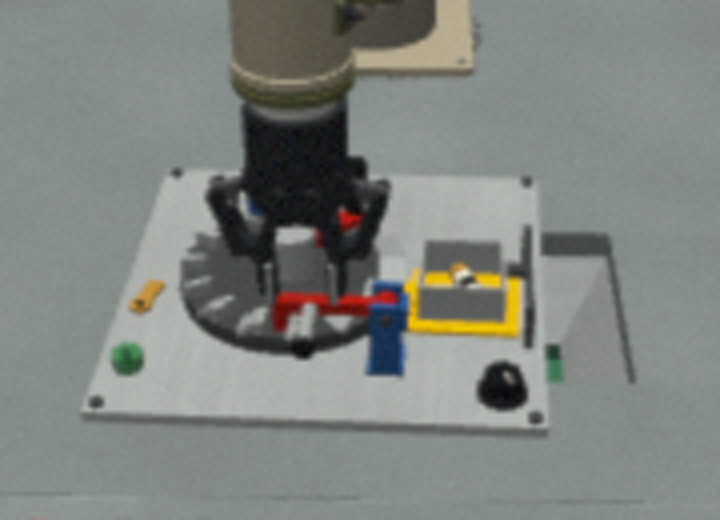

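View pics/top1.png

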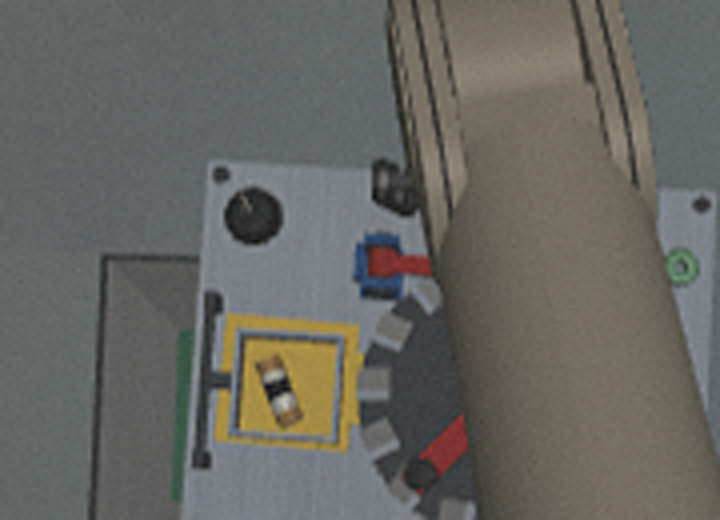

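{"api": "play_rows", "payload": {"plan": [[[0,1.5,0,0],[0,1.5,0,0],[0,1,0,0],[0,0.6,0,0],[0,0,0,0],[0,0,0,0]]]}}

```text
t: 3.6
ee_pos: [0.6681, -0.0301, 0.0644]
eef_rot: [-0.035, -2.206, 2.206]
wrist_force: [0.1, -0.2, 0.1]
opening: 0.04
```

{"api": "play_rows", "payload": {"plan": [[[0,0,0,0],[0,0,0,0],[0,0,0,0],[0,0,0,0],[0,0,0,0]]], "jaw": 0}}

```text
t: 4.1
ee_pos: [0.6684, -0.0289, 0.065]
eef_rot: [-0.035, -2.208, 2.205]
wrist_force: [0.2, 4.9, 3.6]
opening: 0.0103
```

Run:
```python
from h import *
go(G(.1165,.0245,.066)); s=ctrl.observe(); print(s["wrist_force"],s["opening"])
```

```text
tool cm [-0.01 -0.1   0.02]
tool z world yaw -1.6011297266627924 toolaxes
 [[-1.     0.001 -0.03 ]
 [ 0.03   0.001 -1.   ]
 [-0.001 -1.    -0.001]]
[0.20770464 4.93730013 3.59208995] 0.010319887778580132
```

Run:
```python
import numpy as np
def arc(a0,a1,n):
    a=np.linspace(a0,a1,n+1); p=np.c_[-6*np.sin(a),-6*(1-np.cos(a))]; pr=np.round(p,2); return np.round(np.diff(pr,axis=0),2).tolist()
print(arc(0,.9,10)); print(arc(.9,1.9,11))
```

```text
[[-0.54, -0.02], [-0.53, -0.08], [-0.53, -0.12], [-0.51, -0.16], [-0.5, -0.22], [-0.47, -0.25], [-0.45, -0.3], [-0.43, -0.34], [-0.39, -0.37], [-0.35, -0.41]]
[[-0.32, -0.44], [-0.28, -0.47], [-0.23, -0.49], [-0.19, -0.52], [-0.14, -0.52], [-0.09, -0.54], [-0.05, -0.54], [0.01, -0.55], [0.06, -0.54], [0.1, -0.54], [0.15, -0.52]]
```

{"api": "play_rows", "payload": {"plan": [[[0,-0.54,-0.02,0],[0,-0.53,-0.08,0],[0,-0.53,-0.12,0],[0,-0.51,-0.16,0],[0,-0.5,-0.22,0],[0,-0.47,-0.25,0],[0,-0.45,-0.3,0],[0,-0.43,-0.34,0],[0,-0.39,-0.37,0],[0,-0.35,-0.41,0]]]}}

```text
t: 5.1
ee_pos: [0.669, -0.011, 0.1119]
eef_rot: [-0.038, -2.2, 2.209]
wrist_force: [2.8, -9.4, -0.1]
opening: 0.0097
```

Run:
```python
from h import *
a=.9; go(G(.1165,.0245+.06*(1-np.cos(a)),.066+.06*np.sin(a))); s=ctrl.observe(); print(s["wrist_force"],s["opening"])
n="scene";o=(235,165)
a=ctrl.capture(n)[:,:,::-1]; a=a[o[1]-30:o[1]+100,o[0]-10:o[0]+170]; cv2.imwrite(f"pics/{n}2.png",cv2.resize(a,None,fx=4,fy=4,interpolation=cv2.INTER_CUBIC))
```

```text
tool cm [-0.01 -0.11 -0.46]
tool z world yaw -1.6048598744472484 toolaxes
 [[-0.999  0.001 -0.034]
 [ 0.034 -0.004 -0.999]
 [-0.001 -1.     0.004]]
[ 2.76706984 -9.41326726 -0.14400973] 0.009733421867179293
```

View pics/scene2.png

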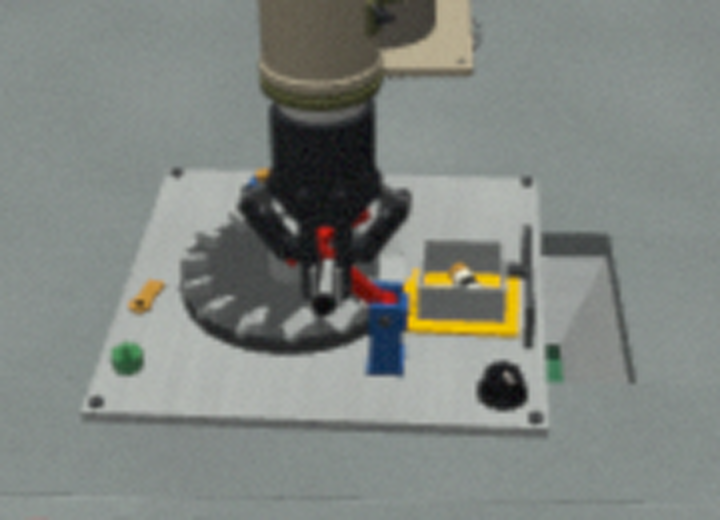

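{"api": "play_rows", "payload": {"plan": [[[0,-0.32,-0.44,0],[0,-0.28,-0.47,0],[0,-0.23,-0.49,0],[0,-0.19,-0.52,0],[0,-0.14,-0.52,0],[0,-0.09,-0.54,0],[0,-0.05,-0.54,0],[0,0.01,-0.55,0],[0,0.06,-0.54,0],[0,0.1,-0.54,0],[0,0.15,-0.52,0],[0,0,0,0],[0,0,0,0]]]}}

```text
t: 6.45
ee_pos: [0.6713, 0.0495, 0.1235]
eef_rot: [-0.038, -2.207, 2.207]
wrist_force: [-1.0, 0.6, 10.9]
opening: 0.0098
```

Run:
```python
from h import *
a=1.9; go(G(.1165,.0245+.06*(1-np.cos(a)),.066+.06*np.sin(a))); s=ctrl.observe(); print(s["wrist_force"],s["opening"])
n="scene";o=(235,165)
a=ctrl.capture(n)[:,:,::-1]; a=a[o[1]-30:o[1]+100,o[0]-10:o[0]+170]; cv2.imwrite(f"pics/{n}3.png",cv2.resize(a,None,fx=4,fy=4,interpolation=cv2.INTER_CUBIC))
```

```text
tool cm [ 0.04  0.07 -0.07]
tool z world yaw -1.6020609008425821 toolaxes
 [[-1.     0.003 -0.031]
 [ 0.031 -0.    -1.   ]
 [-0.003 -1.     0.   ]]
[-0.98426495  0.55123899 10.91549949] 0.009801831115987428
```

View pics/scene3.png

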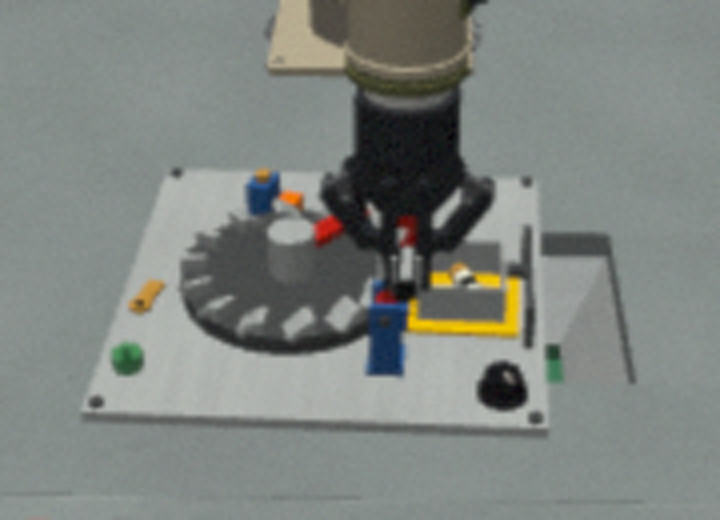

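{"api": "play_rows", "payload": {"plan": [[[0,0,0,0],[0,0,0,0],[0,0,0,0],[0,0,0,0]]], "jaw": 4}}

```text
t: 6.9
ee_pos: [0.6702, 0.049, 0.1208]
eef_rot: [-0.034, -2.205, 2.206]
wrist_force: [-0.2, -0.6, 0.2]
opening: 0.0401
```

{"api": "play_rows", "payload": {"plan": [[[0,-2,0,0],[0,-4,0,0],[0,-4,0,0],[4.5,0,0,0],[4.5,0,0,0],[4.5,0,0,0],[0,0,0,0],[0,0,0,0]]]}}

```text
t: 7.7
ee_pos: [0.5351, 0.0531, 0.2216]
eef_rot: [-0.036, -2.205, 2.207]
wrist_force: [0.1, -0.3, 0.8]
opening: 0.04
```

Run:
```python
from h import *
s=ctrl.observe(); print(s["wrist_force"],s["opening"],toG(s["ee_pos"]),s["joints"].round(2))
for n,o in (("top",(230,145)),("scene",(235,165))):
    a=ctrl.capture(n)[:,:,::-1]; a=a[o[1]-10:o[1]+120,o[0]-10:o[0]+170]; cv2.imwrite(f"pics/{n}4.png",cv2.resize(a,None,fx=4,fy=4,interpolation=cv2.INTER_CUBIC))
```

```text
[ 0.06992522 -0.34823271  0.75078239] 0.039989064580718645 [-0.01942391  0.10256074  0.2215813 ] [ 0.29  0.2  -0.53  1.71  0.11  1.26 -1.87]
```

View pics/scene4.png

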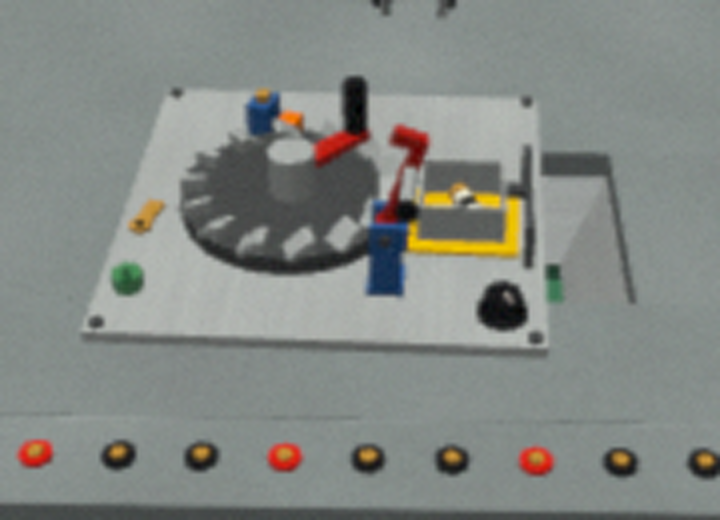

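View pics/top4.png

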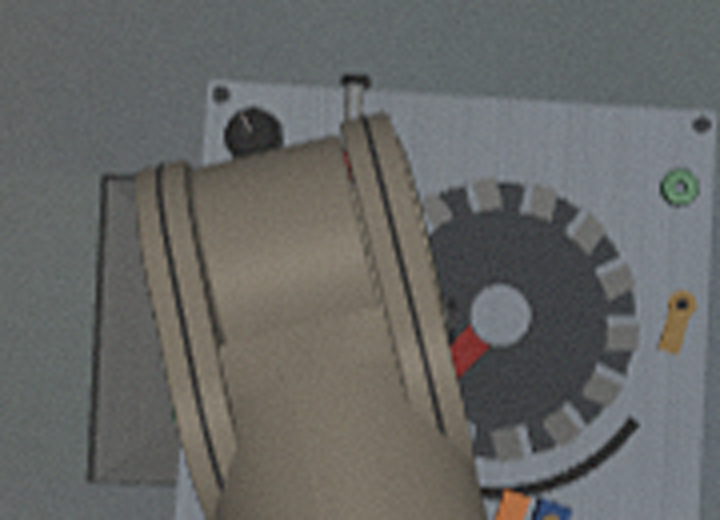

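{"api": "play_rows", "payload": {"plan": [[[1.8,0,2.7,0],[1.9,0,2.7,0],[0,1.5,0,0.14],[0,1.5,0,0.14],[0,1.5,0,0.14],[0,1.5,0,0.14],[0,0,0,0],[0,0,0,0],[0,0,0,0]]], "jaw": 5}}

```text
t: 8.7
ee_pos: [0.4977, 0.0007, 0.1619]
eef_rot: [-0.572, -1.888, 1.887]
wrist_force: [0.7, -0.6, -0.1]
opening: 0.0501
```

Run:
```python
from h import *
s=ctrl.observe(); print(s["wrist_force"],s["opening"],toG(s["ee_pos"]),s["joints"].round(2)); go(G(-.0565,.0485,.094))
for n,o in (("scene",(235,165)),):
    a=ctrl.capture(n)[:,:,::-1]; a=a[o[1]-40:o[1]+90,o[0]-10:o[0]+170]; cv2.imwrite(f"pics/{n}5.png",cv2.resize(a,None,fx=4,fy=4,interpolation=cv2.INTER_CUBIC))
```

```text
[ 0.6790136  -0.57132829 -0.0650781 ] 0.050095997210999235 [-0.05513683  0.04906227  0.16192791] [ 0.34  0.16 -0.46  1.88  0.08  1.12 -2.31]
tool cm [0.09 6.79 0.13]
tool z world yaw -2.1585511119916614 toolaxes
 [[-0.832  0.001 -0.554]
 [ 0.554  0.    -0.832]
 [-0.001 -1.    -0.001]]
```

View pics/scene5.png

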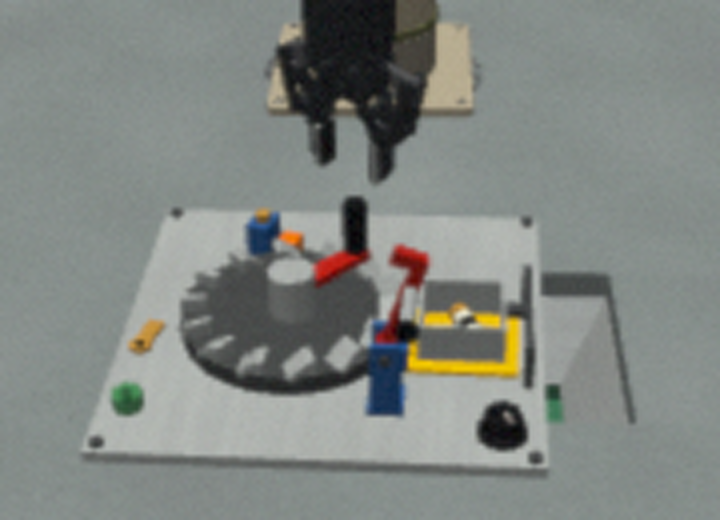

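{"api": "play_rows", "payload": {"plan": [[[0.1,2,0.1,0],[0,2,0,0],[0,1.8,0,0],[0,1,0,0],[0,0,0,0],[0,0,0,0]]]}}

```text
t: 9.35
ee_pos: [0.4959, 0.0004, 0.0939]
eef_rot: [-0.574, -1.886, 1.885]
wrist_force: [-0.1, -0.6, 0.2]
opening: 0.05
```

{"api": "play_rows", "payload": {"plan": [[[0,0,0,0],[0,0,0,0],[0,0,0,0],[0,0,0,0],[0,0,0,0]]], "jaw": 2.5}}

```text
t: 9.85
ee_pos: [0.4959, 0.0006, 0.0935]
eef_rot: [-0.575, -1.886, 1.885]
wrist_force: [2.6, 1.9, 2.4]
opening: 0.025
```

Run:
```python
from h import *
s=ctrl.observe(); print(s["wrist_force"],s["opening"],toG(s["ee_pos"]),s["joints"].round(2)); go(G(-.0565,.0485,.094))
```

```text
[2.61112486 1.86694542 2.44527926] 0.0249774279019587 [-0.05694354  0.04883446  0.09350056] [ 0.32  0.24 -0.46  1.95  0.13  0.98 -2.36]
tool cm [-0.06 -0.05  0.  ]
tool z world yaw -2.1616997189962013 toolaxes
 [[-0.83   0.001 -0.557]
 [ 0.557  0.    -0.83 ]
 [-0.001 -1.    -0.001]]
```

{"api": "play_rows", "payload": {"plan": [[[0.075,0,0.747,-0.1],[0.075,0,0.747,-0.1],[0.075,0,0.747,-0.1],[0.075,0,0.747,-0.1],[0.075,0,0.747,-0.1],[0.075,0,0.747,-0.1],[0.075,0,0.747,-0.1],[0.075,0,0.747,-0.1],[0.075,0,0.747,-0.1],[0,0,0,0],[0,0,0,0]]]}}

```text
t: 10.95
ee_pos: [0.4763, -0.0624, 0.0929]
eef_rot: [-0.317, 2.057, -2.057]
wrist_force: [0.0, 0.5, 0.3]
opening: 0.0249
```

```bash
cat >> h.py <<'E'
def st():
    s=ctrl.observe(); g=toG(s["ee_pos"]); ph=np.arctan2(g[1],g[0])%(2*np.pi); f=s["wrist_force"]; R=Rot.from_rotvec(s["eef_rot"]).as_matrix()
    print("F",f.round(2),"Ftool",(R.T@f).round(2),"op",s["opening"].round(4),"g",g.round(4),"r",np.hypot(*g[:2]).round(4),"wheel~",(ph-np.arctan2(.048,-.057)).round(4),"z off tangent",((np.arctan2(R[1,2],R[0,2])-YAW-ph-np.pi/2+np.pi)%(2*np.pi)-np.pi).round(3),"t",s["t"],"J7",s["joints"][6].round(2))
E
python3 - <<'E'
from h import *
st()
for n,o in (("top",(230,145)),("scene",(235,165))):
    a=ctrl.capture(n)[:,:,::-1]; cv2.imwrite(f"pics/{n}6f.png",a); a=a[o[1]-10:o[1]+150,o[0]-10:o[0]+170]; cv2.imwrite(f"pics/{n}6.png",cv2.resize(a,None,fx=3.7,fy=3.7,interpolation=cv2.INTER_CUBIC))
E
```

```text
Traceback (most recent call last):
  File "h.py", line 28, in st
    print("F",f.round(2),"Ftool",(R.T@f).round(2),"op",s["opening"].round(4),"g",g.round(4),"r",np.hypot(*g[:2]).round(4),"wheel~",(ph-np.arctan2(.048,-.057)).round(4),"z off tangent",((np.arctan2(R[1,2],R[0,2])-YAW-ph-np.pi/2+np.pi)%(2*np.pi)-np.pi).round(3),"t",s["t"],"J7",s["joints"][6].round(2))
                                                       ^^^^^^^^^^^^^^^^^^
AttributeError: 'float' object has no attribute 'round'
```

```bash
sed -i 's/s\["opening"\].round(4)/round(s["opening"],4)/' h.py
python3 - <<'E'
from h import *
st()
for n,o in (("top",(230,145)),("scene",(235,165))):
    a=ctrl.capture(n)[:,:,::-1]; cv2.imwrite(f"pics/{n}6f.png",a); a=a[o[1]-10:o[1]+150,o[0]-10:o[0]+170]; cv2.imwrite(f"pics/{n}6.png",cv2.resize(a,None,fx=3.7,fy=3.7,interpolation=cv2.INTER_CUBIC))
E
```

```text
F [0.03 0.51 0.29] Ftool [-0.18 -0.3  -0.48] op 0.0249 g [-0.0745 -0.0147  0.0929] r 0.076 wheel~ 0.8947 z off tangent 0.141 t 10.95 J7 -1.33
```

View pics/scene6.png

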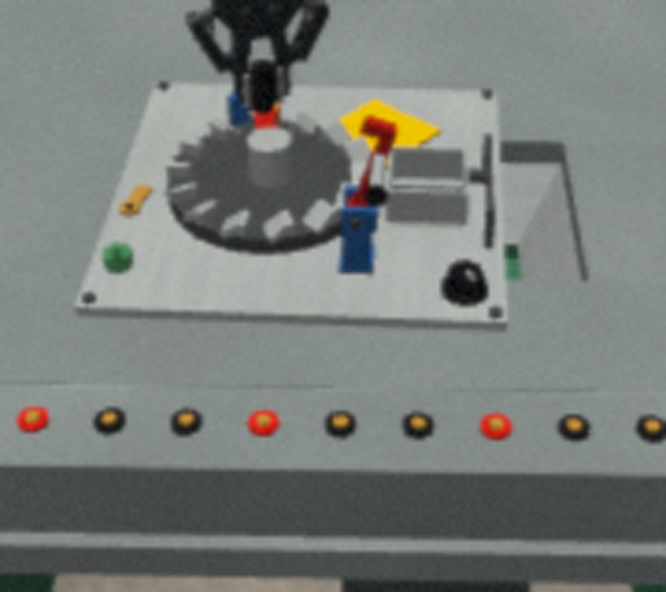

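View pics/top6.png

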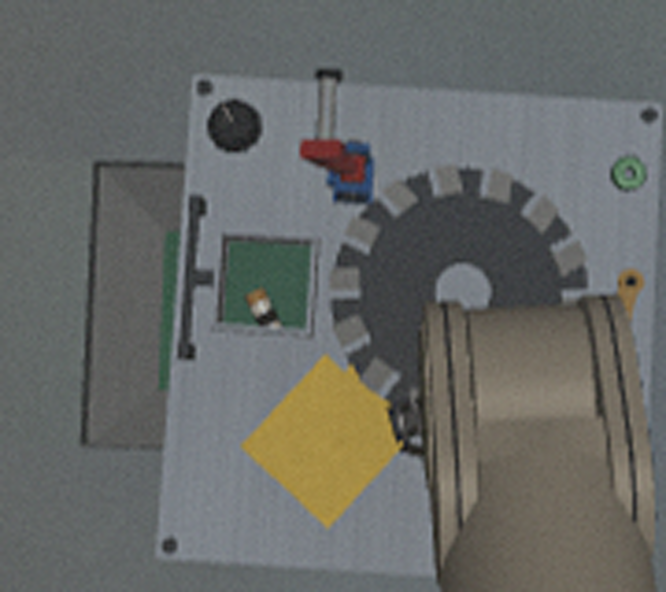

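Run:
```python
from h import *
q=lambda p:((np.array(p)+.5)/3.7-.5)+[220,135]
for z in(.015,.03):
    A=toG(ray("top",q((328,528)),z)); B=toG(ray("top",q((404,445)),z)); print(z,A,B,toG(ray("top",q((327,353)),z)))
    for k in np.linspace(0,1,6):
        p=A+k*(B-A); print(np.hypot(*p[:2]).round(4),np.degrees(np.arctan2(p[1],p[0]))%360)
```

```text
0.015 [-0.17926084  0.08729721  0.015     ] [-0.11451577  0.03408676  0.015     ] [-0.0490688   0.09618498  0.015     ]
0.1994 154.03464607151437
0.1831 155.25445584966812
0.167 156.71116729218716
0.1509 158.4786418522099
0.1351 160.66344551241423
0.1195 163.42383978873116
0.03 [-0.17783578  0.08690389  0.03      ] [-0.11395411  0.03440302  0.03      ] [-0.0493799   0.09567314  0.03      ]
0.1979 153.95639867019793
0.1819 155.16123937155365
0.1659 156.5984928283206
0.1501 158.34011846298102
0.1345 160.48971969135664
0.119 163.20080737303667
```

{"api": "play_rows", "payload": {"plan": [[[0.06,0,0.597,-0.08],[0.06,0,0.597,-0.08],[0.06,0,0.597,-0.08],[0,0,0,0],[0,0,0,0]]]}}

```text
t: 11.55
ee_pos: [0.4817, -0.0793, 0.093]
eef_rot: [-0.535, 1.913, -1.913]
wrist_force: [0.4, 0.4, -0.0]
opening: 0.0249
```

Run:
```python
from h import *
st();st()
a=ctrl.capture("top")[:,:,::-1];a=a[135:295,220:400];cv2.imwrite("pics/top7.png",cv2.resize(a,None,fx=3.7,fy=3.7,interpolation=cv2.INTER_CUBIC))
```

```text
F [ 0.35  0.41 -0.01] Ftool [-0.51  0.01 -0.16] op 0.0249 g [-0.0687 -0.0315  0.093 ] r 0.0756 wheel~ 1.1298 z off tangent 0.147 t 11.55 J7 -1.07
F [ 0.35  0.41 -0.01] Ftool [-0.51  0.01 -0.16] op 0.0249 g [-0.0687 -0.0315  0.093 ] r 0.0756 wheel~ 1.1298 z off tangent 0.147 t 11.55 J7 -1.07
```

View pics/top7.png

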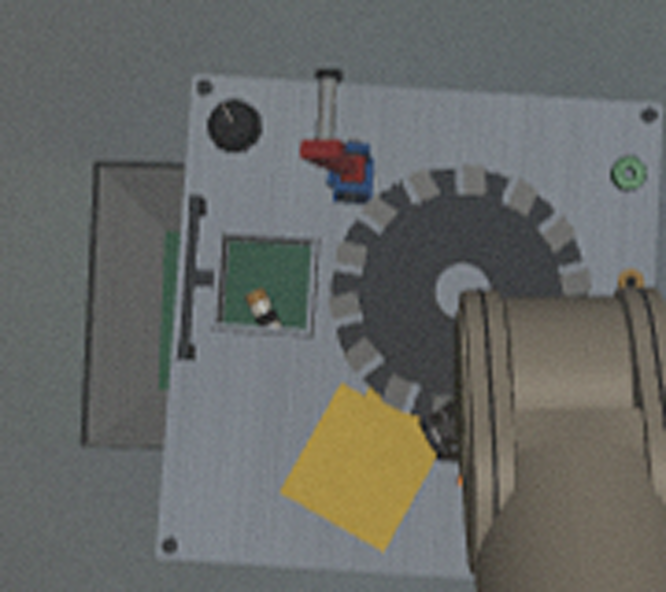

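{"api": "play_rows", "payload": {"plan": [[[0.03,0,0.22,-0.03],[0.03,0,0.22,-0.03],[0,0,0,0],[0,0,0,0]]]}}

```text
t: 12.0
ee_pos: [0.4835, -0.0831, 0.0931]
eef_rot: [-0.587, 1.875, -1.875]
wrist_force: [-0.8, 1.4, 0.1]
opening: 0.0252
```

{"api": "play_rows", "payload": {"plan": [[[0.03,0,0.22,-0.03],[0,0,0,0],[0,0,0,0]]]}}

```text
t: 12.3
ee_pos: [0.4846, -0.0852, 0.0931]
eef_rot: [-0.612, 1.856, -1.856]
wrist_force: [-0.0, 1.8, 0.3]
opening: 0.025
```

Run:
```python
from h import *
st()
a=ctrl.capture("top")[:,:,::-1];a=a[215:295,270:370];cv2.imwrite("pics/top8.png",cv2.resize(a,None,fx=7,fy=7,interpolation=cv2.INTER_CUBIC))
```

```text
F [-0.02  1.78  0.26] Ftool [-1.05 -0.26 -1.44] op 0.025 g [-0.0655 -0.0373  0.0931] r 0.0754 wheel~ 1.2171 z off tangent 0.151 t 12.3 J7 -0.97
```

View pics/top8.png

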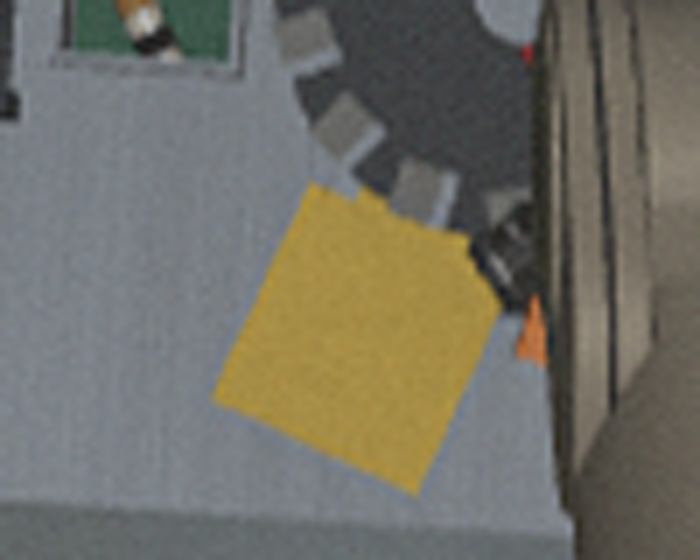

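{"api": "play_rows", "payload": {"plan": [[[0.03,0,0.22,-0.03],[0.03,0,0.22,-0.03],[0,0,0,0],[0,0,0,0]]]}}

```text
t: 12.75
ee_pos: [0.4868, -0.0895, 0.0931]
eef_rot: [-0.661, 1.817, -1.818]
wrist_force: [-0.9, 1.3, -0.6]
opening: 0.0249
```

{"api": "play_rows", "payload": {"plan": [[[0.02,0,0.11,-0.015],[0,0,0,0],[0,0,0,0]]]}}

```text
t: 13.05
ee_pos: [0.4873, -0.0903, 0.0931]
eef_rot: [-0.673, 1.807, -1.807]
wrist_force: [0.4, 1.2, -0.3]
opening: 0.0249
```

Run:
```python
from h import *
st()
a=ctrl.capture("top")[:,:,::-1];a=a[215:295,270:370];cv2.imwrite("pics/top9.png",cv2.resize(a,None,fx=7,fy=7,interpolation=cv2.INTER_CUBIC))
a=ctrl.capture("scene")[:,:,::-1];a=a[155:215,250:370];cv2.imwrite("pics/scene9.png",cv2.resize(a,None,fx=6,fy=6,interpolation=cv2.INTER_CUBIC))
```

```text
F [ 0.37  1.17 -0.34] Ftool [-1.05  0.34 -0.64] op 0.0249 g [-0.0627 -0.0423  0.0931] r 0.0756 wheel~ 1.2933 z off tangent 0.151 t 13.05 J7 -0.89
```

View pics/top9.png

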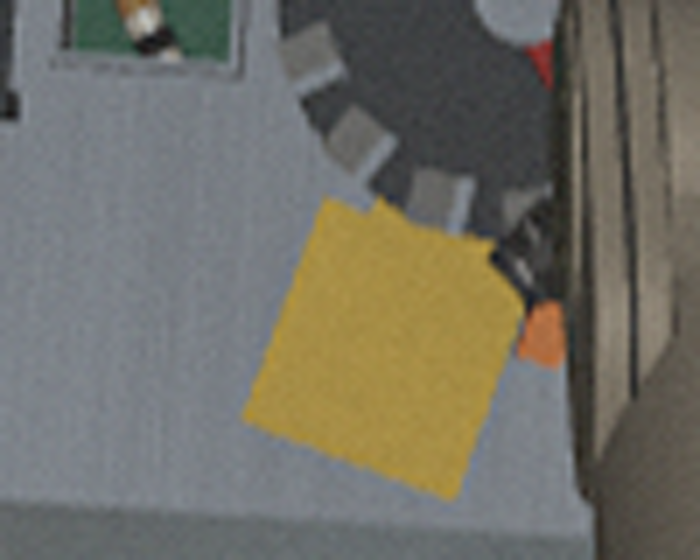

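View pics/scene9.png

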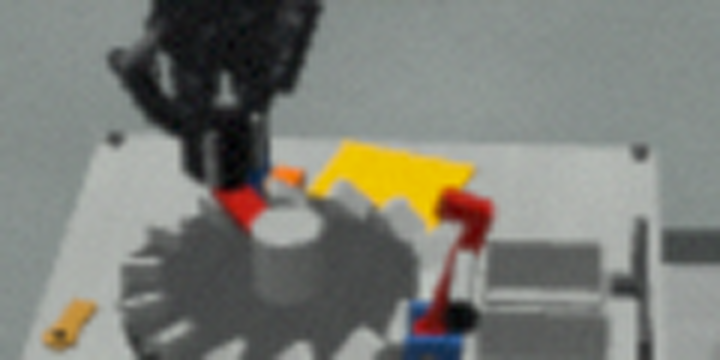

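{"api": "play_rows", "payload": {"plan": [[[0.02,0,0.11,-0.015],[0,0,0,0],[0,0,0,0]]]}}

```text
t: 13.45
ee_pos: [0.488, -0.0913, 0.0931]
eef_rot: [-0.685, 1.797, -1.797]
wrist_force: [-0.0, 2.4, -0.4]
opening: 0.0252
```

{"api": "play_rows", "payload": {"plan": [[[0.02,0,0.11,-0.015],[0,0,0,0],[0,0,0,0]]]}}

```text
t: 13.75
ee_pos: [0.4885, -0.092, 0.0931]
eef_rot: [-0.697, 1.787, -1.787]
wrist_force: [-0.7, 4.7, 0.7]
opening: 0.0251
```

Run:
```python
from h import *
st()
```

```text
F [-0.73  4.74  0.74] Ftool [-2.68 -0.73 -3.98] op 0.0251 g [-0.0614 -0.0439  0.0931] r 0.0755 wheel~ 1.3208 z off tangent 0.154 t 13.75 J7 -0.86
```

{"api": "play_rows", "payload": {"plan": [[[0.02,0,0.11,-0.015],[0,0,0,0],[0,0,0,0]]]}}

```text
t: 14.05
ee_pos: [0.489, -0.0927, 0.0931]
eef_rot: [-0.709, 1.778, -1.777]
wrist_force: [-1.5, 5.3, 0.9]
opening: 0.0248
```

Run:
```python
from h import *
st()
```

```text
F [-1.46  5.34  0.93] Ftool [-2.62 -0.93 -4.88] op 0.0248 g [-0.0609 -0.0446  0.0931] r 0.0755 wheel~ 1.3315 z off tangent 0.159 t 14.05 J7 -0.84
```

{"api": "play_rows", "payload": {"plan": [[[0.02,0,0.11,-0.015],[0,0,0,0],[0,0,0,0]]]}}

```text
t: 14.35
ee_pos: [0.4895, -0.0932, 0.0931]
eef_rot: [-0.721, 1.768, -1.766]
wrist_force: [-2.5, 7.1, 2.1]
opening: 0.0251
```

Run:
```python
from h import *
st()
a=ctrl.capture("top")[:,:,::-1];a=a[215:295,270:370];cv2.imwrite("pics/top10.png",cv2.resize(a,None,fx=7,fy=7,interpolation=cv2.INTER_CUBIC))
```

```text
F [-2.48  7.11  2.14] Ftool [-3.21 -2.14 -6.82] op 0.0251 g [-0.0604 -0.0451  0.0931] r 0.0754 wheel~ 1.3411 z off tangent 0.164 t 14.35 J7 -0.83
```

View pics/top10.png

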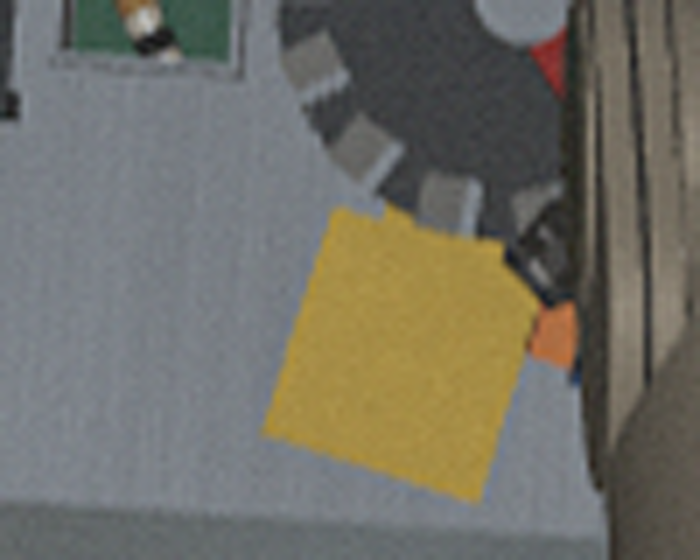

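{"api": "play_rows", "payload": {"plan": [[[0.02,0,0.11,-0.015],[0,0,0,0],[0,0,0,0],[0,0,0,0]]]}}

```text
t: 14.8
ee_pos: [0.49, -0.0937, 0.0931]
eef_rot: [-0.733, 1.759, -1.756]
wrist_force: [-4.0, 8.3, 2.9]
opening: 0.025
```

Run:
```python
from h import *
st()
```

```text
F [-4.04  8.34  2.93] Ftool [-3.08 -2.91 -8.74] op 0.025 g [-0.0599 -0.0456  0.0931] r 0.0753 wheel~ 1.3503 z off tangent 0.171 t 14.8 J7 -0.81
```

{"api": "play_rows", "payload": {"plan": [[[0,0,-0.03,0],[0,0,-0.03,0],[0,0,-0.03,0],[0,0,-0.03,0],[0,0,-0.03,0],[0,0,-0.03,0],[0,0,-0.03,0],[0,0,-0.03,0],[0,0,-0.03,0],[0,0,0,0]]]}}

```text
t: 15.8
ee_pos: [0.4884, -0.0934, 0.0931]
eef_rot: [-0.731, 1.758, -1.758]
wrist_force: [-0.9, 1.5, -0.3]
opening: 0.0255
```

Run:
```python
from h import *
st()
```

```text
F [-0.87  1.54 -0.33] Ftool [-0.48  0.33 -1.7 ] op 0.0255 g [-0.0615 -0.0453  0.0931] r 0.0764 wheel~ 1.3353 z off tangent 0.184 t 15.8 J7 -0.81
```

{"api": "play_rows", "payload": {"plan": [[[0,0,-0.03,0],[0,0,-0.03,0],[0,0,-0.03,0],[0,0,-0.03,0],[0,0,0,0],[0,0,0,0]]]}}

```text
t: 16.4
ee_pos: [0.4876, -0.0925, 0.0932]
eef_rot: [-0.731, 1.758, -1.758]
wrist_force: [-0.3, -0.8, -0.5]
opening: 0.0252
```

Run:
```python
from h import *
st()
```

```text
F [-0.28 -0.83 -0.53] Ftool [0.78 0.53 0.39] op 0.0252 g [-0.0623 -0.0445  0.0932] r 0.0765 wheel~ 1.3197 z off tangent 0.2 t 16.4 J7 -0.81
```

Force released. Open a little, lift off.

{"api": "play_rows", "payload": {"plan": [[[0,0,0,0],[0,0,0,0],[0,0,0,0],[0,0,0,0]]], "jaw": 4.5}}

```text
t: 16.8
ee_pos: [0.4876, -0.0923, 0.0931]
eef_rot: [-0.732, 1.758, -1.758]
wrist_force: [1.0, 0.2, -0.2]
opening: 0.0453
```

{"api": "play_rows", "payload": {"plan": [[[0,-2,0,0],[0,-3,0,0],[0,-4,0,0],[0,-4,0,0],[0,0,0,0.14],[0,0,0,0.14],[0,0,0,0.14],[0,0,0,0.14],[0,0,0,0]]]}}

```text
t: 17.7
ee_pos: [0.4876, -0.0922, 0.2231]
eef_rot: [-0.239, 2.101, -2.102]
wrist_force: [0.3, -0.1, 0.1]
opening: 0.0447
```

Run:
```python
from h import *
st(); go(G(.1165,.104,.23))
a=ctrl.capture("top")[:,:,::-1];a=a[135:295,220:400];cv2.imwrite("pics/top11.png",cv2.resize(a,None,fx=3.7,fy=3.7,interpolation=cv2.INTER_CUBIC))
a=ctrl.capture("scene")[:,:,::-1];a=a[155:255,235:385];cv2.imwrite("pics/scene11.png",cv2.resize(a,None,fx=5,fy=5,interpolation=cv2.INTER_CUBIC))
```

```text
F [ 0.32 -0.11  0.13] Ftool [-0.29 -0.13  0.17] op 0.0447 g [-0.0624 -0.0442  0.2231] r 0.0764 wheel~ 1.3161 z off tangent -0.359 t 17.7 J7 -1.29
tool cm [-21.07  -0.69  -9.77]
tool z world yaw -1.344186502566005 toolaxes
 [[-0.974  0.     0.225]
 [-0.225 -0.    -0.974]
 [ 0.    -1.     0.   ]]
```

View pics/scene11.png

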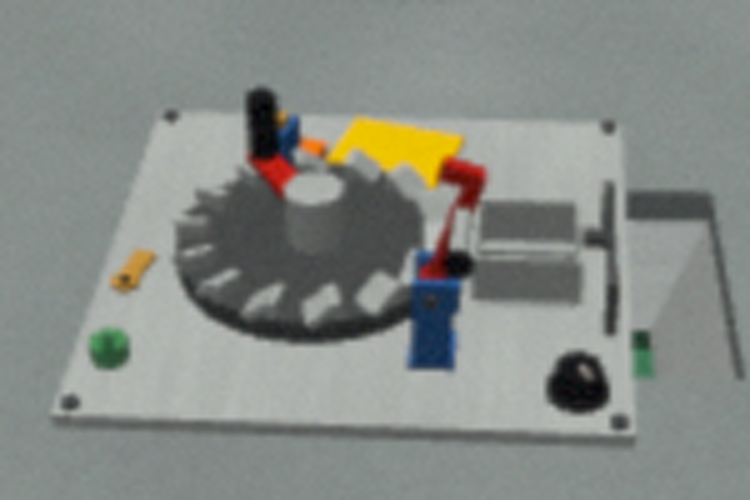

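View pics/top11.png

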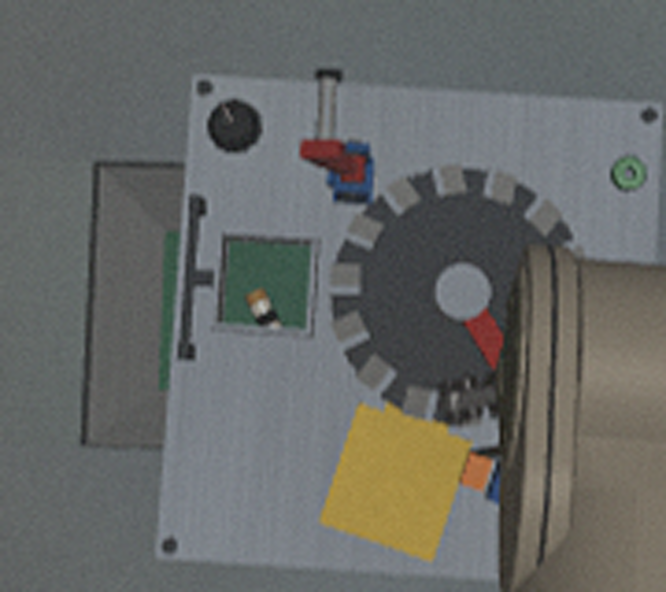

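{"api": "play_rows", "payload": {"plan": [[[0,0,0,0.13],[0,0,0,0.13],[-3,0,-2.5,0],[-3,0,-2.5,0],[-3,0,-2.5,0],[-3,0,-2.5,0],[-3,0,-2.4,0],[-2.9,0,-2.4,0],[0,0,0,0],[0,0,0,0],[0,0,0,0]]], "jaw": 4}}

```text
t: 18.9
ee_pos: [0.6708, 0.049, 0.2231]
eef_rot: [-0.033, -2.205, 2.207]
wrist_force: [0.1, 0.2, 0.1]
opening: 0.04
```

Run:
```python
from h import *
st(); go(G(.1165,.104,.1225))
```

```text
F [0.11 0.15 0.09] Ftool [-0.1  -0.09 -0.16] op 0.04 g [0.1164 0.1027 0.2231] r 0.1552 wheel~ -1.7186 z off tangent 2.419 t 18.9 J7 -1.91
tool cm [-0.02 10.06 -0.14]
tool z world yaw -1.6012611995127446 toolaxes
 [[-1.    -0.    -0.03 ]
 [ 0.03  -0.001 -1.   ]
 [ 0.    -1.     0.001]]
```

{"api": "play_rows", "payload": {"plan": [[[0,2,-0.1,0],[0,3,0,0],[0,2.5,0,0],[0,1.5,0,0],[0,1,0,0],[0,0,0,0],[0,0,0,0]]]}}

```text
t: 19.6
ee_pos: [0.6717, 0.051, 0.1243]
eef_rot: [-0.036, -2.206, 2.206]
wrist_force: [0.1, -0.8, -0.4]
opening: 0.0401
```

{"api": "play_rows", "payload": {"plan": [[[0,0,0,0],[0,0,0,0],[0,0,0,0],[0,0,0,0],[0,0,0,0]]], "jaw": 0}}

```text
t: 20.1
ee_pos: [0.6717, 0.0506, 0.1243]
eef_rot: [-0.037, -2.205, 2.207]
wrist_force: [-1.4, -1.5, 5.6]
opening: 0.0098
```

Run:
```python
from h import *
st(); go(G(.1165,.104,.1225))
n="scene";o=(235,165)
a=ctrl.capture(n)[:,:,::-1]; a=a[o[1]-30:o[1]+100,o[0]-10:o[0]+170]; cv2.imwrite(f"pics/{n}12.png",cv2.resize(a,None,fx=4,fy=4,interpolation=cv2.INTER_CUBIC))
def arc(a0,a1,n):
    a=np.linspace(a0,a1,n+1); p=np.c_[-6*np.sin(a),-6*(1-np.cos(a))]; pr=np.round(p,2); return [[0,*x,0] for x in np.round(np.diff(pr,axis=0),2).tolist()]
print(arc(1.88,.9,11)); print(arc(.9,0.02,11))
```

```text
F [-1.37 -1.45  5.58] Ftool [ 1.31 -5.58  1.5 ] op 0.0098 g [0.1173 0.1043 0.1243] r 0.1569 wheel~ -1.7149 z off tangent 2.414 t 20.1 J7 -1.95
tool cm [0.08 0.18 0.03]
tool z world yaw -1.6025311388688404 toolaxes
 [[-0.999  0.002 -0.032]
 [ 0.032 -0.001 -0.999]
 [-0.002 -1.     0.001]]
[[0, -0.14, 0.52, 0], [0, -0.09, 0.53, 0], [0, -0.04, 0.53, 0], [0, 0.0, 0.53, 0], [0, 0.05, 0.53, 0], [0, 0.09, 0.53, 0], [0, 0.14, 0.52, 0], [0, 0.19, 0.5, 0], [0, 0.23, 0.48, 0], [0, 0.28, 0.46, 0], [0, 0.31, 0.43, 0]]
[[0, 0.31, 0.36, 0], [0, 0.34, 0.34, 0], [0, 0.37, 0.31, 0], [0, 0.39, 0.28, 0], [0, 0.41, 0.25, 0], [0, 0.43, 0.21, 0], [0, 0.45, 0.18, 0], [0, 0.46, 0.14, 0], [0, 0.47, 0.1, 0], [0, 0.47, 0.07, 0], [0, 0.48, 0.03, 0]]
```

View pics/scene12.png

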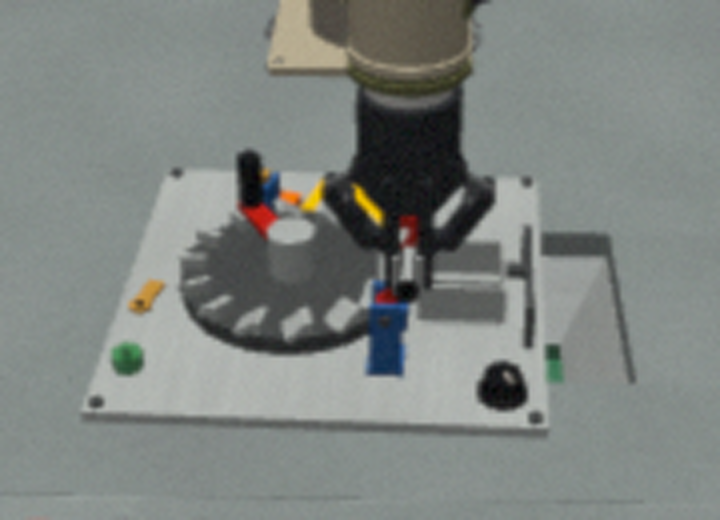

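{"api": "play_rows", "payload": {"plan": [[[0,-0.14,0.52,0],[0,-0.09,0.53,0],[0,-0.04,0.53,0],[0,0,0.53,0],[0,0.05,0.53,0],[0,0.09,0.53,0],[0,0.14,0.52,0],[0,0.19,0.5,0],[0,0.23,0.48,0],[0,0.28,0.46,0],[0,0.31,0.43,0]]]}}

```text
t: 21.25
ee_pos: [0.6698, -0.0043, 0.1127]
eef_rot: [-0.035, -2.207, 2.206]
wrist_force: [3.1, 3.8, 1.4]
opening: 0.0101
```

{"api": "play_rows", "payload": {"plan": [[[0,0.31,0.36,0],[0,0.34,0.34,0],[0,0.37,0.31,0],[0,0.39,0.28,0],[0,0.41,0.25,0],[0,0.43,0.21,0],[0,0.45,0.18,0],[0,0.46,0.14,0],[0,0.47,0.1,0],[0,0,0,0],[0,0,0,0],[0,0,0,0]]]}}

```text
t: 22.45
ee_pos: [0.6689, -0.027, 0.0755]
eef_rot: [-0.035, -2.205, 2.206]
wrist_force: [7.9, 2.3, -6.0]
opening: 0.0096
```

Run:
```python
from h import *
st(); a=.18; go(G(.1165,.0245+.06*(1-np.cos(a)),.066+.06*np.sin(a)))
n="scene";o=(235,165)
a=ctrl.capture(n)[:,:,::-1]; a=a[o[1]-30:o[1]+100,o[0]-10:o[0]+170]; cv2.imwrite(f"pics/{n}13.png",cv2.resize(a,None,fx=4,fy=4,interpolation=cv2.INTER_CUBIC))
```

```text
F [ 7.88  2.32 -6.02] Ftool [-7.8   6.02 -2.57] op 0.0096 g [0.1168 0.0267 0.0755] r 0.1198 wheel~ -2.2171 z off tangent 2.917 t 22.45 J7 -1.84
tool cm [ 0.03 -0.13  0.12]
tool z world yaw -1.6021861078131554 toolaxes
 [[-1.     0.    -0.031]
 [ 0.031 -0.001 -1.   ]
 [-0.    -1.     0.001]]
```

View pics/scene13.png

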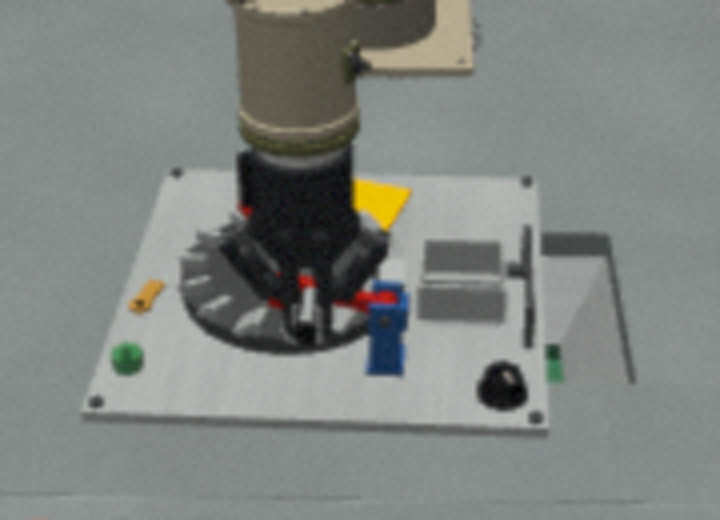

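{"api": "play_rows", "payload": {"plan": [[[0,0.1,0.01,0],[0,0.1,0.01,0],[0,0,0,0]]]}}

```text
t: 22.8
ee_pos: [0.6689, -0.0273, 0.0738]
eef_rot: [-0.035, -2.205, 2.207]
wrist_force: [5.5, 2.4, -3.1]
opening: 0.0101
```

{"api": "play_rows", "payload": {"plan": [[[0,0,0,0],[0,0,0,0],[0,0,0,0],[0,0,0,0]]], "jaw": 4}}

```text
t: 23.2
ee_pos: [0.6685, -0.0268, 0.0744]
eef_rot: [-0.034, -2.205, 2.206]
wrist_force: [0.1, 0.1, 0.3]
opening: 0.0398
```

{"api": "play_rows", "payload": {"plan": [[[0,-2,0,0],[0,-4,0,0],[0,-4,0,0],[0,-4,0,0],[0,-2,2,0],[0,0,4.5,0],[0,0,4.5,0],[0,0,4.5,0],[0,0,4.5,0],[0,0,4.5,0],[0,0,4.5,0],[0,0,4.5,0],[0,0,0,0],[0,0,0,0]]]}}

```text
t: 24.6
ee_pos: [0.6576, -0.3627, 0.2339]
eef_rot: [-0.036, -2.204, 2.204]
wrist_force: [0.9, 0.6, -0.2]
opening: 0.0401
```

Run:
```python
from h import *
st()
a=ctrl.capture("top")[:,:,::-1];a=a[135:295,220:400];cv2.imwrite("pics/top14.png",cv2.resize(a,None,fx=3.7,fy=3.7,interpolation=cv2.INTER_CUBIC))
a=ctrl.capture("scene")[:,:,::-1];cv2.imwrite("pics/scene14f.png",a);a=a[155:255,235:385];cv2.imwrite("pics/scene14.png",cv2.resize(a,None,fx=5,fy=5,interpolation=cv2.INTER_CUBIC))
```

```text
F [ 0.94  0.59 -0.25] Ftool [-0.92  0.25 -0.62] op 0.0401 g [ 0.116  -0.3093  0.2339] r 0.3303 wheel~ 2.6294 z off tangent -1.932 t 24.6 J7 -1.3
```

View pics/scene14.png

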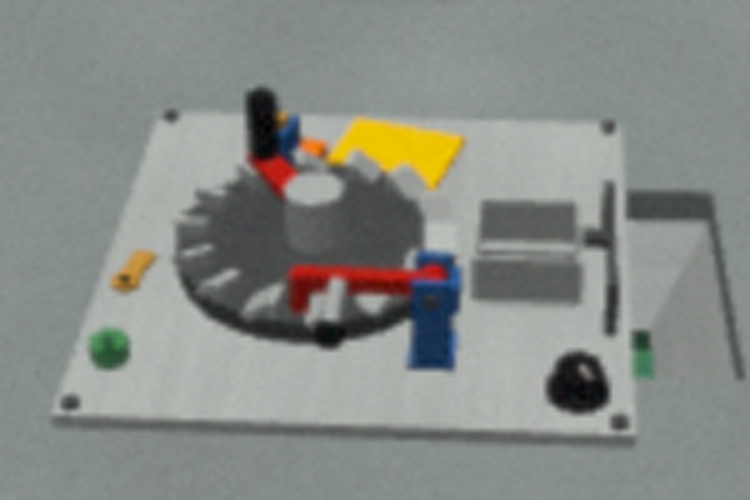

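View pics/top14.png

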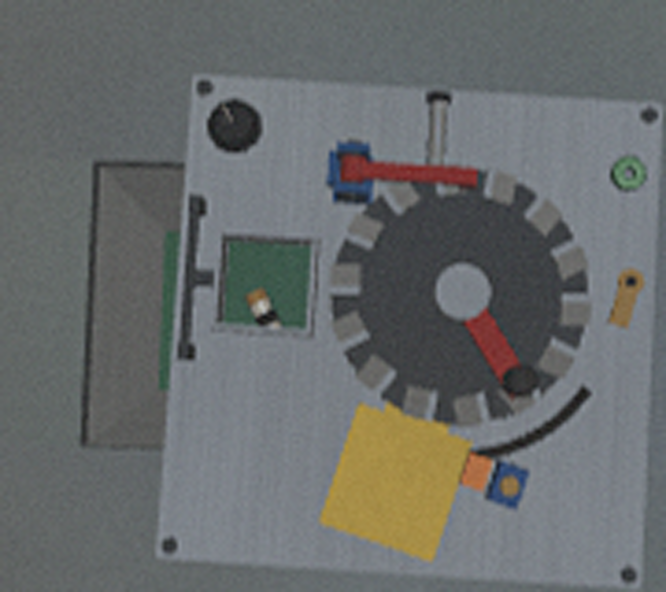

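```bash
python3 -c "
from station import ctrl
print(ctrl.hand_in())"
```

```text
the job is handed in; nothing more can be done
None
```

The fuse is in the bin, the yellow shutter bears on the orange buffer and the pawl is back down on the teeth. I handed the job in at about 25 s of the 72 s allowed; no verdict is reported.

- **Pawl up:** I pinched the lifting bar and carried it round its arc to about 1.9 rad, where it stayed thrown back after release.
- **Wheel:** I turned it by the crank handle, loosely caged between the fingers. Both the force and the pictures showed the shutter meeting the buffer at about 1.3 rad. I pressed to about 9 N at the handle, roughly 0.03 rad of squeeze worked out from the force, then eased off slowly so the wheel would not spring back.
- **Pawl down:** I lowered the bar along the same arc to just above the teeth and released it.

**Last checks:**
- In the final pictures the fuse lies on the bin floor and the shutter's edge is still against the buffer.
- The pawl lies on the teeth. I did not measure whether it sits in a gap or on a crest.
- The knob, bead and lug have not moved on the plate. I did not re-check the screwdriver, mug and jar, but the arm did not go near them.
- The gripper is clear of everything.

**Disagreements:**
- The two cameras differed by about 3 mm in where they placed the gate; I used a position between the two, nearer the top camera.
- The gripper read about 10 mm on the 12 mm bar, but the grip held.
- How much squeeze remains now is known only from the force readings and the pictures, as nothing measures it directly.

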